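Offer a hinge stile up to its jamb and hold it for the pin

TASK

Two short wooden door stiles lie on the bench, each with a steel hinge leaf screwed on top. Pick up the one whose two knuckles fit between the three knuckles of the leaf on the fixed jamb block, bring its knuckles into those gaps so that all five pin holes line up in one straight line, and finish while still gripping the stile there, steady, in the air and not pressed hard against the jamb, so that the pin could be slipped through. Do not ram the jamb or drop the stile, and leave the three-knuckle stile, the bottle and the tin where they are.

Things in the scene. Friction and masses are not known exactly. Their poses are not given: they have to be found in the camera images.
- stile_two: The stile to use, loose, 0.13 kg: dark wood block 36 (x) by 46 (y) by 28 mm high under a 6 mm steel hinge leaf with TWO knuckles on its +x side. Origin: centre of the underside, on the bench. Knuckle axis along y at x +28, z 36 mm; knuckles are tubes, 16 mm outside, 8 mm bore, 10 mm long, centred at y +13 and -13. Grip the bare wood across its 46 mm width (along y).
- stile_left (a point): Centre of the pin hole of stile_two's knuckle at (28, 13, 36) mm in stile_two's frame; axes as stile_two.
- stile_right (a point): Centre of the pin hole of stile_two's other knuckle, at (28, -13, 36) mm in stile_two's frame; axes as stile_two.
- stile_three: The stile that does not fit: same height and depth but 62 mm wide (its y), with THREE knuckles. Loose; origin at the centre of its underside, axes as stile_two. Leave it.
- jamb: Fixed jamb: dark wood block 60 (x) by 85 (y) mm, top at z 90 mm, on a steel foot 100 x 120 x 8 mm. On top a steel hinge leaf, whose three knuckles overhang the block's -x face (at x -30 mm) towards the robot. Origin: centre of the foot's underside, on the bench; yaw within 0.3 rad of 0.
- jamb_axis (a point): Centre of the jamb's middle knuckle at (-40, 0, 98) mm in the jamb's frame; axes as the jamb, knuckle line along y. Knuckles: 16 mm outside, 8 mm bore, 10 mm long at y -26, 0, 26; 16 mm gaps, open above, below and to -x. Mated, stile_two has the jamb's yaw, its origin is at (-28, 0, -36) mm from here (underside 62 mm over the bench); 3 mm play each way in y, 1.5 mm in x.
- bottle: Bystander: cream bottle with a needle cap, 43 mm across, 105 mm high, loose; origin at the centre of its underside.
- tin: Bystander: flat round tin, red and white, 52 mm across, 20 mm high, loose; origin at the centre of its underside.

How it is judged:
On the way:
1. the two-knuckle stile is gripped and lifted clear of the bench (height (world z) of stile_two above 0.03 m and contact force between stile_two and the fingers above 1 N), for 0.2 s.
At the end, for the whole second after the job is handed in: In the last second the fingers hold the two-knuckle stile still, over 45 mm above the bench, pressing the jamb with under 8 N; both its hole centres are within 3 mm of the jamb's pin line (fore-aft, height) and 3.5 mm of their gaps' middles along it (x of stile_left in the frame of jamb_axis between -0.003 and 0.003 m and z of stile_left in the frame of jamb_axis between -0.003 and 0.003 m and y of stile_left in the frame of jamb_axis between 0.0095 and 0.0165 m and x of stile_right in the frame of jamb_axis between -0.003 and 0.003 m and z of stile_right in the frame of jamb_axis between -0.003 and 0.003 m and y of stile_right in the frame of jamb_axis between -0.0165 and -0.0095 m and contact force between stile_two and the fingers above 2 N and contact force between stile_two and jamb below 8 N and height (world z) of stile_two above 0.045 m and linear speed of stile_two below 0.02 m/s and angular speed of stile_two below 0.2 rad/s); the arm keeps its last pose, push and grip.
It fails at once if the jamb is rammed by the stile or the robot (over 30 N) (contact force between any of stile_two, the arm, the fingers and jamb above 30 N).
It fails at once if the stile is let go above the bench (height (world z) of stile_two above 0.02 m and contact force between stile_two and the fingers below 0.01 N and linear speed of stile_two above 0.45 m/s).
It fails at once if the three-knuckle stile is moved (over 20 mm) (distance of stile_three from where it was at the start of the episode above 0.02 m).
It fails at once if the bottle is moved (over 20 mm) or tipped (distance of bottle from where it was at the start of the episode above 0.02 m or angle between bottle's own z axis and vertical above 0.4 rad).
It fails at once if the tin is moved (over 20 mm) (distance of tin from where it was at the start of the episode above 0.02 m).
It also fails if it takes over 35 s, if anything falls off the work surface, if the arm or the gripper's body presses on something with over 40 N, if the wrist force passes 120 N, or if a joint passes its speed limit or range.

ROBOT

A 7-joint arm with a two-finger parallel gripper is mounted at the origin on a cart in front of the work surface, level with it; the furniture and walls round the work are solid. World frame = base frame: x ahead of the robot, y to its left, z up, the work surface at z = 0. Lengths are in m, angles in rad, forces in N, time in s.
With the tool pointing down it reaches from about 0.4 to 0.9 m from the base axis. Payload 5.6 kg.
Tool frame: the origin (TCP) lies on the centre line of the jaws, within the pads' length; the fingertips stand 22 mm ahead of it and the grasp point (between the pads) lies 3 mm ahead of it; z points along the fingers, y is the line along which they close (so a half turn about z gives the same grasp; the last joint's range is limited). The gripper opens to 92 mm and grips with 3 to 60 N. Pads are 20 mm wide; open, the fingers measure 128 mm over their backs; the gripper's body (75 mm by 189 mm) begins 69 mm behind the grasp point.
Start: joints at [-1.209, 0.468, -0.012, 1.603, 0.006, 1.071, -0.056], TCP at [0.256, 0.597, 0.237] pointing down, gripper open.
Joint ranges: [-2.53, 2.53], [-0.31, 2.02], [-1.57, 1.55], [0.28, 2.44], [-1.29, 4.43], [0.15, 1.84], [-2.92, 2.92]. Speed limits (rad/s): [2.57, 2.57, 3.14, 3.14, 3.14, 3.14, 3.14].

INTERFACE

Orientations are given as a unit quaternion [w, x, y, z].
In Python, from station import robot, capture, calibration, workorder gives the robot as it stands. The module is installed in compiled form; this text tells all that it offers.
- The arm moves only by the tool step_arm, never from a script. Its argument "plan" is a list that holds one entry, the list of rows, each a list of 4 numbers: the shift along the tool's x, y, z in m, then the turn about the tool's z in degrees. In form: [[[x, y, z, spin], ...]]. A call has exactly 8 rows; each row shifts and turns the commanded pose from where the row before left it, along the tool's axes as they then stand; what a row does not reach is not made up. A row lasts 1/10 s, in which the tool goes at most 50 mm and 8.59 degrees, less where a joint would pass 70% of its speed; a pose out of reach is approached as far as the arm can. A call is refused whole if a number of a shift passes 0.05 or a number of a turn 8.59, either way. A call with a gripper value outside its range is refused whole. "claw" is the finger opening in m, from 0 to 0.0919, set as the call begins (left out, the last holds). The fingers move at their own pace and stop on an object; "newtons" is the grip in N (left out, the last holds). Time passes only in rows, so rows that do not move let the fingers close, or fill a call up. It gives the time, the measured TCP pose, the force, the opening and the grip force at its end, in the units of the state.
- robot.get_obs(): the state, without advancing time (a new reading comes with each control period).
- capture(name): name is "scene" or "top" or "wrist"; returns the picture (480x640x3 uint8, red, green, blue); there is no depth.
- calibration(name): a dict with "mtx" (3x3 intrinsics, pixels), "cam_to_world" (4x4, takes a point from camera to world coordinates). Camera axes: x right, y down, z forward; pixel columns grow to the right and rows downward; lengths in m; the calibration is good to about 2 mm. The wrist camera is an equidistant fisheye: a pixel r from the principal point sees the ray r / f radians off the axis. A picture is of the moment at which its call begins: read the wrist's pose just before it. calibration takes no time and is no camera call; for the wrist camera it gives the pose at the moment of the call.
- workorder.close_job(): hands the job in; it is judged then, once.
The state is a dict: "time_s": time; "joint_pos": joint angles; "qd": joint speeds; "effort": joint torques, N m; "position": TCP position; "orientation": TCP orientation; "ft_force": force on the tool from outside, world axes, zero at the start; "moment": the same for the moment, N m; "gripper_width": opening from 0.0 (shut) to 1.0 (fully open); "gripper_force": force on a finger pad.
Only numpy, scipy, OpenCV 4.12 (cv2) and the standard library are available. Lean on these libraries where they do the work, as an engineer would, in place of code of your own. Each camera call takes 0.05 s, during which the arm holds its last target. There are 200 camera calls.

## Working session

There is one attempt and no reset: what is moved stays moved. The work goes in short steps, Python scripts to look and compute and a tool call to move; the robot and the scene stay as the last step left them, time stands still between calls to the robot, and variables do not carry over. Pictures are saved under pics/ and viewed, at most 10 in all, crops included, and the job is handed in when it is done.

Besides the shell and the picture viewer there is one more tool, called after "Request:" in YAML: its name, and indented under it one key for each argument. step_arm: Moves the arm, as the interface text tells. Its arguments: {"type":"object","properties":{"plan":{"type":"array"},"claw":{"type":"number"},"newtons":{"type":"number"}},"required":["plan"]}

```bash
mkdir -p pics; python3 - <<'E'
from station import robot,capture,calibration
import cv2,json
o=robot.get_obs();print(o)
for n in("scene","top"):
    cv2.imwrite(f"pics/{n}0.png",capture(n)[:,:,::-1]);c=calibration(n);print(n,c)
E
```

```text
{'time_s': 0.0, 'joint_pos': array([-1.20898712,  0.46837926, -0.01163725,  1.60357075,  0.0060017 ,
        1.07142123, -0.05632708]), 'qd': array([-0.00031979,  0.001864  , -0.0001066 ,  0.00105143,  0.00031839,
        0.00055201,  0.00152136]), 'effort': array([-1.01169505e-05, -5.20567274e+01, -1.25828938e-02, -2.43749678e+01,
       -5.66481287e-02,  1.73727202e-02,  1.51834288e-04]), 'position': array([0.25583308, 0.59696232, 0.23566087]), 'orientation': array([-1.21827705e-04,  2.01054625e-01,  9.79579643e-01, -8.63337398e-04]), 'ft_force': array([ 0.35599863,  0.87672689, -0.05139095]), 'moment': array([ 0.00670014, -0.01497087, -0.01122596]), 'gripper_force': 0.0, 'gripper_width': 0.9993774715840582}
scene {'mtx': array([[518.95527925,   0.        , 316.63964899],
       [  0.        , 518.95527925, 243.20082302],
       [  0.        ,   0.        ,   1.        ]]), 'cam_to_world': array([[ 0.73121804, -0.28013568,  0.62196799,  0.0209184 ],
       [-0.68197749, -0.3203489 ,  0.65748253, -0.55761584],
       [ 0.01506245, -0.90493126, -0.42529113,  0.45610002],
       [ 0.        ,  0.        ,  0.        ,  1.        ]])}
top {'mtx': array([[551.05255772,   0.        , 323.34359921],
       [  0.        , 551.05255772, 244.27009767],
       [  0.        ,   0.        ,   1.        ]]), 'cam_to_world': array([[-0.00354126, -0.99489135,  0.10088938,  0.44275187],
       [-0.99998898,  0.00321222, -0.0034237 , -0.04312447],
       [ 0.00308213, -0.10090039, -0.99489176,  1.16885151],
       [ 0.        ,  0.        ,  0.        ,  1.        ]])}
```

View pics/top0.png

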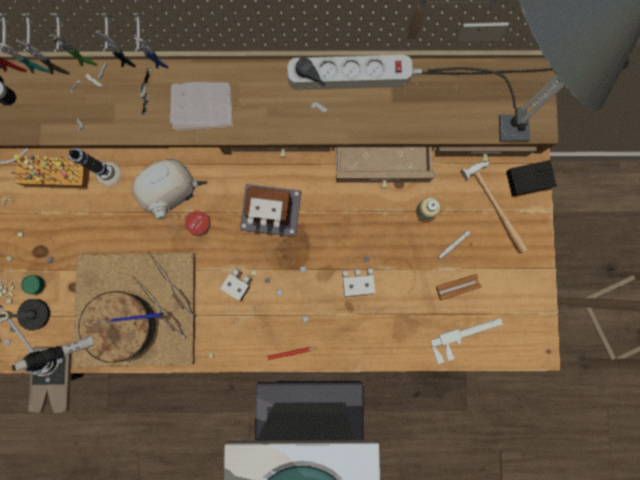

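View pics/scene0.png

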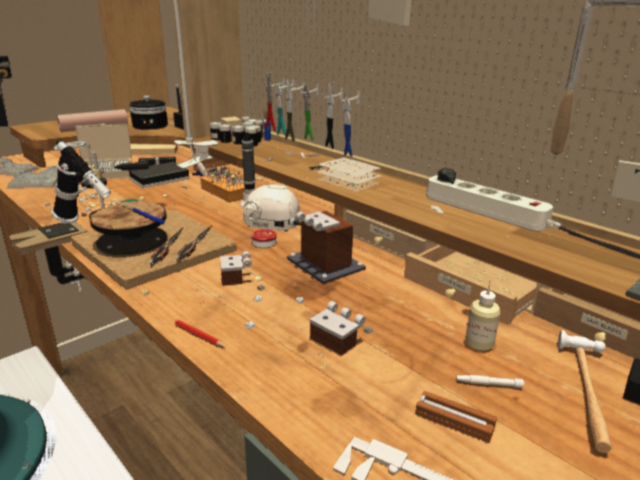

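The top view shows the two-knuckle stile at about (236,286), the three-knuckle one at (358,285), the jamb at (267,208) with its knuckles facing the robot, the tin at (198,223) and the bottle at (429,208). I'll enlarge the stile and jamb.

```bash
python3 - <<'E'
import cv2,numpy as np
a=cv2.imread("pics/top0.png")[175:305,210:310]
b=cv2.imread("pics/scene0.png")[200:300,205:370]
a=cv2.resize(a,None,fx=4.5,fy=4.5,interpolation=cv2.INTER_CUBIC)
cv2.imwrite("pics/crop.png",a); print(a.shape)
E
```

```text
(585, 450, 3)
```

View pics/crop.png

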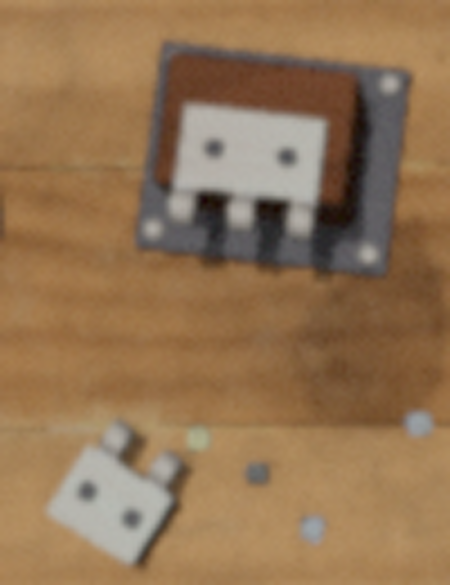

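The crop shows the stile's leaf corners and its two knuckles at (118,437) and (167,468), plus the jamb's three knuckles at (181,207), (240,212) and (300,220) and its foot corners. Next I'll fit the planar poses to these.

```bash
cat > h.py <<'E'
import numpy as np
from scipy.optimize import least_squares
def project(P,cal,fish=False):
    T=np.linalg.inv(cal["cam_to_world"]);p=P@T[:3,:3].T+T[:3,3];K=cal["mtx"]
    if fish:
        r=np.linalg.norm(p[:,:2],axis=1);th=np.arctan2(r,p[:,2]);q=p[:,:2]*(th/r)[:,None]
    else: q=p[:,:2]/p[:,2:]
    return q*K[[0,1],[0,1]]+K[:2,2]
def world(L,v,z0=0):
    c,s=np.cos(v[2]),np.sin(v[2]);L=np.asarray(L,float)/1000
    return np.c_[v[0]+c*L[:,0]-s*L[:,1],v[1]+s*L[:,0]+c*L[:,1],L[:,2]+z0]
def fit(L,uv,cal,guess,fish=False,z0=0,freez=False):
    f=lambda v:(project(world(L,v,v[3] if freez else z0),cal,fish)-uv).ravel()
    r=least_squares(f,list(guess)+([z0] if freez else []),loss="soft_l1")
    return r.x,f(r.x).reshape(-1,2)
E
python3 - <<'E'
from h import *
from station import calibration
c=calibration("top")
o=np.array([210,175]);cv=lambda a:(np.array(a)+.5)/4.5-.5+o
np.set_printoptions(precision=4,suppress=True)
S=[[18,23,34],[18,-23,34],[-18,-23,34],[-18,23,34],[28,13,42],[28,-13,42]]
print(fit(S,cv([[92,445],[176,495],[134,566],[48,508],[118,437],[167,468]]),c,[.35,.1,-.5]))
J=[[50,60,8],[50,-60,8],[-50,-60,8],[-50,60,8],[-40,26,104],[-40,0,104],[-40,-26,104]]
print(fit(J,cv([[165,42],[410,72],[385,273],[137,245],[181,207],[240,212],[300,220]]),c,[.5,.05,-.1]))
for n,z,p in(("three",.034,(358,286)),("bottle",.1,(430,207)),("tin",.02,(198,223))):
    d=np.linalg.inv(c["mtx"])@[*p,1];d=c["cam_to_world"][:3,:3]@d;t=c["cam_to_world"][:3,3];print(n,t+d*(z-t[2])/d[2])
E
```

```text
(array([ 0.471 ,  0.1356, -0.5641]), array([[-0.1143, -0.2424],
       [-0.0037,  0.5598],
       [-0.2229, -0.2949],
       [ 0.0787,  0.6166],
       [ 0.234 , -0.1966],
       [ 0.0277, -0.3145]]))
(array([ 0.6347,  0.0654, -0.1243]), array([[-0.6521, -0.4694],
       [ 0.5376, -0.4486],
       [ 0.2205,  1.    ],
       [-0.7754,  0.4341],
       [ 0.1071, -0.3616],
       [ 0.218 ,  0.1246],
       [ 0.1124, -0.0551]]))
three [ 0.4714 -0.1179  0.034 ]
bottle [ 0.624  -0.2566  0.1   ]
tin [0.605  0.2163 0.02  ]
```

Request:
step_arm:
  plan:
    - [[-0.02,-0.018,0,0],[-0.034,-0.03,0,0],[-0.034,-0.03,0,0],[-0.034,-0.03,0,0],[-0.034,-0.03,0,0],[-0.034,-0.03,0,0],[-0.034,-0.03,0,0],[-0.034,-0.03,0,0]]
  claw: 0.0919

```text
time_s: 0.9
position: [0.4037, 0.2844, 0.2365]
orientation: [-0.0, 0.201, 0.98, -0.0]
ft_force: [0.8, -0.3, -0.3]
gripper_width: 0.997
gripper_force: 0.0
```

Request:
step_arm:
  plan:
    - [[-0.03,-0.0275,0,0],[-0.03,-0.0275,0,0],[-0.03,-0.0275,0,0],[-0.03,-0.0275,0,0],[0,0,0.03,4.5],[0,0,0.03,4.5],[0,0,0,0],[0,0,0,0]]

```text
time_s: 1.7
position: [0.4701, 0.138, 0.1767]
orientation: [-0.0, 0.276, 0.961, -0.0]
ft_force: [0.1, -0.5, 0.5]
gripper_width: 0.998
gripper_force: 0.0
```

```bash
python3 - <<'E'
from station import robot,capture,calibration
import cv2,numpy as np,pickle
c=calibration("wrist");im=capture("wrist")
cv2.imwrite("pics/w1.png",im[:,:,::-1]);print(c);pickle.dump(c,open("w1.pkl","wb"))
o=robot.get_obs();print(o["position"],o["orientation"])
E
```

```text
{'mtx': array([[371.64829954,   0.        , 314.78494641],
       [  0.        , 371.64829954, 232.8647847 ],
       [  0.        ,   0.        ,   1.        ]]), 'cam_to_world': array([[ 0.53317566,  0.81994126,  0.20837479,  0.41179101],
       [ 0.84600213, -0.51615842, -0.13364458,  0.17490168],
       [-0.00202631,  0.24754155, -0.96887516,  0.32434771],
       [ 0.        ,  0.        ,  0.        ,  1.        ]])}
[0.47080296 0.13831189 0.17746415] [3.70031694e-04 2.76266672e-01 9.61080908e-01 2.77579599e-04]
```

View pics/w1.png

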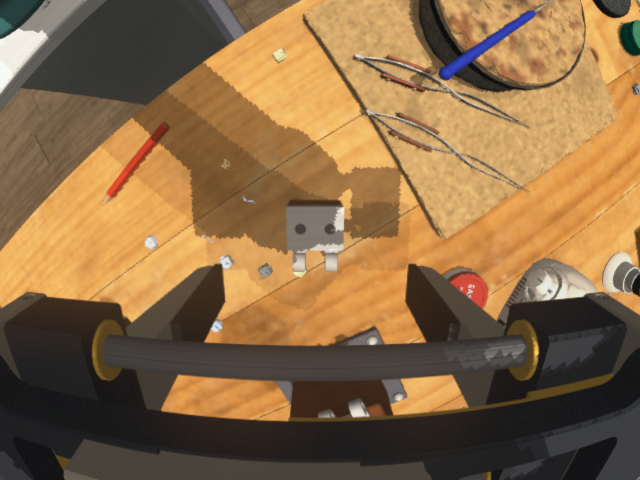

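The wrist view shows the stile centred between the fingers. Its leaf corners are at about (287,206), (344,206), (344,250) and (287,250), and its knuckles point at the jamb.

```bash
python3 - <<'E'
from h import *
import pickle
np.set_printoptions(precision=4,suppress=True)
c=pickle.load(open("w1.pkl","rb"))
S=[[18,23,34],[18,-23,34],[-18,-23,34],[-18,23,34],[28,13,44],[28,-13,44]]
print(fit(S,np.array([[344,249.5],[287,250],[287,206],[344,206],[331,262],[300,262]]),c,[.47,.135,-.56],True))
E
```

```text
(array([ 0.4709,  0.1376, -0.5602]), array([[-0.342 , -0.4946],
       [ 0.3899, -0.9091],
       [-0.5009, -0.3366],
       [ 0.3979, -0.4328],
       [ 0.822 ,  2.644 ],
       [-0.7396,  2.6918]]))
```

Request:
step_arm:
  plan:
    - [[0,0,0.03,0],[0,0,0.04,0],[0,0,0.035,0],[0,0,0.025,0],[0,0,0.015,0],[0,0,0.0065,0],[0,0,0,0],[0,0,0,0]]

```text
time_s: 2.55
position: [0.4714, 0.1384, 0.0263]
orientation: [0.001, 0.277, 0.961, 0.001]
ft_force: [-0.1, 0.4, -0.8]
gripper_width: 1.0
gripper_force: 0.0
```

Request:
step_arm:
  plan:
    - [[0,0,0,0],[0,0,0,0],[0,0,0,0],[0,0,0,0],[0,0,0,0],[0,0,0,0],[0,0,0,0],[0,0,0,0]]
  claw: 0.03
  newtons: 30

```text
time_s: 3.35
position: [0.4704, 0.1379, 0.0251]
orientation: [0.0, 0.277, 0.961, 0.0]
ft_force: [-0.3, -0.2, 0.7]
gripper_width: 0.495
gripper_force: 30.0
```

Request:
step_arm:
  plan:
    - [[0,0,-0.01,0],[0,0,-0.018,0],[0,0,-0.018,0],[0,0,-0.016,0],[-0.0188,-0.0055,0,0],[-0.0188,-0.0055,0,0],[-0.0188,-0.0055,0,0],[-0.0188,-0.0055,0,0]]

```text
time_s: 4.15
position: [0.5226, 0.0787, 0.0877]
orientation: [0.0, 0.277, 0.961, 0.0]
ft_force: [-0.3, -0.7, -0.9]
gripper_width: 0.496
gripper_force: 30.0
```

Request:
step_arm:
  plan:
    - [[0,0,0,-5],[0,0,0,-6],[0,0,0,-6],[0,0,0,-5],[0,0,0,-3],[0,0,0,0],[0,0,0,0],[0,0,0,0]]

```text
time_s: 4.95
position: [0.5222, 0.0792, 0.0873]
orientation: [0.0, 0.063, 0.998, -0.0]
ft_force: [0.5, 0.1, -0.6]
gripper_width: 0.497
gripper_force: 30.0
```

```bash
python3 - <<'E'
from station import robot,capture,calibration
import cv2,numpy as np,pickle
c=calibration("wrist");im=capture("wrist")[:,:,::-1]
pickle.dump(c,open("w2.pkl","wb"));print(c["cam_to_world"])
P=[robot.get_obs()["position"] for _ in range(1)];print(P,robot.get_obs()["orientation"])
cv2.imwrite("pics/w2full.png",im)
s,t=capture("scene")[:,:,::-1],capture("top")[:,:,::-1];cv2.imwrite("pics/s2.png",s);cv2.imwrite("pics/t2.png",t)
cv2.imwrite("pics/w2.png",cv2.resize(im[170:470,180:480],None,fx=2,fy=2,interpolation=cv2.INTER_CUBIC))
cv2.imwrite("pics/s2c.png",cv2.resize(s[200:290,230:370],None,fx=5,fy=5,interpolation=cv2.INTER_CUBIC))
E
```

```text
[[ 0.1287682   0.96080592  0.24550098  0.45367972]
 [ 0.99167384 -0.12442968 -0.03317008  0.08800419]
 [-0.0013224   0.24772815 -0.96882868  0.23491115]
 [ 0.          0.          0.          1.        ]]
[array([0.5222198 , 0.07922694, 0.08721559])] [ 4.53991664e-05  6.30554839e-02  9.98010020e-01 -6.39005648e-05]
```

View pics/w2.png

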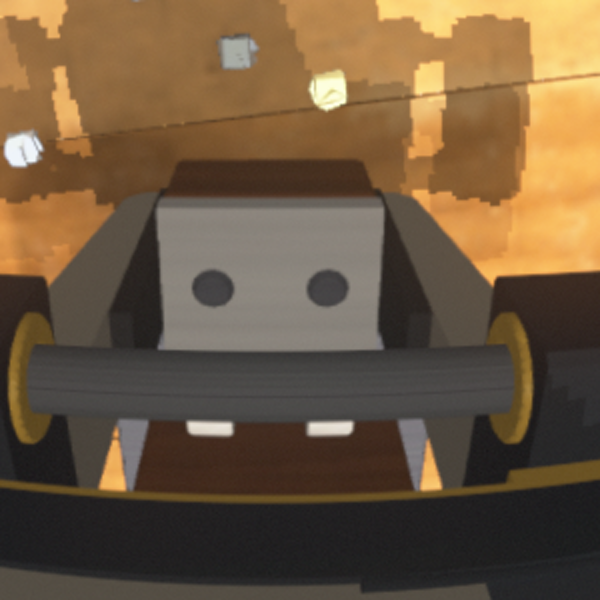

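View pics/s2c.png

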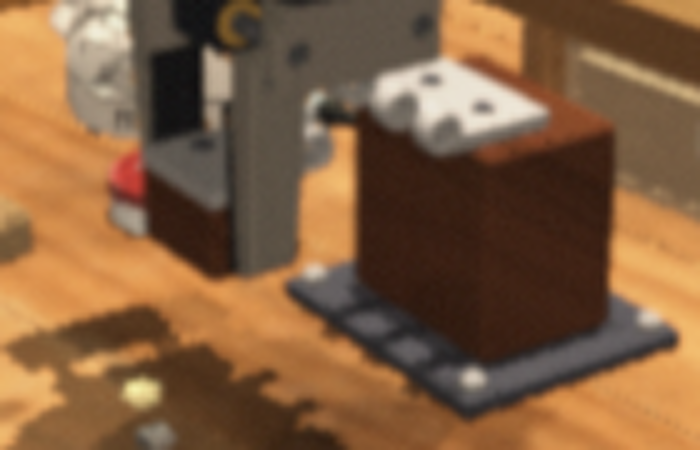

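The wrist crop shows the held stile's leaf square in the jaws and its knuckle tips at (210,428) and (330,428). Beyond them is the jamb's dark front face, with side edges from (152,430) to (133,490) and from (400,430) to (416,490). The scene crop shows the stile held level in front of the jamb. I'll use the face edges to check the sideways offset.

```bash
python3 - <<'E'
from h import *
import pickle
np.set_printoptions(precision=4,suppress=True)
c=pickle.load(open("w2.pkl","rb"))
im=__import__("cv2").imread("pics/w2full.png").astype(int)
for v in(390,400,410):print(v,"L",im[v,238:262].sum(1),"R",im[v,374:394].sum(1))
def edges(j):
    o=[]
    for s in(1,-1):
        z=np.linspace(8,90,80);p=project(world(np.c_[-30+0*z,s*42.5+0*z,z],j),c,True)
        o.append([np.interp(v,p[np.argsort(p[:,1]),1],p[np.argsort(p[:,1]),0]) for v in(390,400,410)])
    return np.array(o)
for j in([.6347,.0654,-.1243],[.6347,.0675,-.1243],[.6387,.0675,-.1243]):print(j,edges(j))
# predicted stile front knuckle edges from the tool pose
print(project(world([[18,23,34],[-18,23,34],[-18,-23,34],[36,13,36],[36,-13,36],[28,13,44]],[.5222,.0792,-.1262],.062),c,True))
E
```

```text
390 L [462 345 336 372 379 373 373 371 374 373 373 371 367 327 236 145 139 134
 138 140 143 143 140 138] R [140 130 132 133 134 132 166 304 366 377 378 379 376 377 381 377 375 370
 366 393]
400 L [509 507 467 332 297 366 374 377 377 374 362 303 171 135 130 132 135 135
 134 130 137 133 134 128] R [138 139 140 133 141 142 137 138 144 242 364 385 382 386 383 380 375 369
 433 495]
410 L [537 538 540 534 452 367 372 371 360 265 153 131 132 135 142 138 135 137
 134 138 137 143 138 140] R [140 132 130 132 136 135 134 129 129 131 130 169 310 363 365 328 393 509
 541 543]
[0.6347, 0.0654, -0.1243] [[382.7105 385.222  387.7185]
 [250.1278 247.6934 245.2727]]
[0.6347, 0.0675, -0.1243] [[386.0562 388.691  391.3102]
 [253.2398 250.9205 248.6142]]
[0.6387, 0.0675, -0.1243] [[385.0475 387.6452 390.2274]
 [255.5794 253.3468 251.1265]]
[[368.177  347.0687]
 [372.7468 270.3561]
 [257.9584 270.6305]
 [344.3397 382.7704]
 [286.9084 382.889 ]
 [346.2652 379.3352]]
```

Request:
step_arm:
  plan:
    - [[-0.008,0.0007,0,0],[-0.008,0,0,0],[-0.006,0,0,0],[-0.004,0,0,0],[-0.002,0,0,0],[-0.002,0,0,0],[0,0,0,0],[0,0,0,0]]

```text
time_s: 5.9
position: [0.5519, 0.0762, 0.0871]
orientation: [-0.0, 0.063, 0.998, 0.0]
ft_force: [-0.5, 0.5, -0.4]
gripper_width: 0.495
gripper_force: 30.0
```

Request:
step_arm:
  plan:
    - [[-0.002,0,0,0],[-0.002,0,0,0],[-0.002,0,0,0],[-0.002,0,0,0],[-0.001,0,0,0],[-0.001,0,0,0],[0,0,0,0],[0,0,0,0]]

```text
time_s: 6.7
position: [0.562, 0.0749, 0.0871]
orientation: [-0.0, 0.063, 0.998, -0.0]
ft_force: [-0.5, 0.7, -1.2]
gripper_width: 0.496
gripper_force: 30.0
```

```bash
python3 - <<'E'
from station import robot,capture,calibration
import cv2,numpy as np
o=robot.get_obs();print(o["position"],o["ft_force"])
s,t=capture("scene")[:,:,::-1],capture("top")[:,:,::-1];cv2.imwrite("pics/s3.png",s);cv2.imwrite("pics/t3.png",t)
a=cv2.resize(s[195:260,255:355],None,fx=7,fy=7,interpolation=cv2.INTER_CUBIC)
cv2.imwrite("pics/c3.png",a)
E
```

```text
[0.56195475 0.07485975 0.08707451] [-0.54317091  0.72190495 -1.18717746]
```

View pics/c3.png

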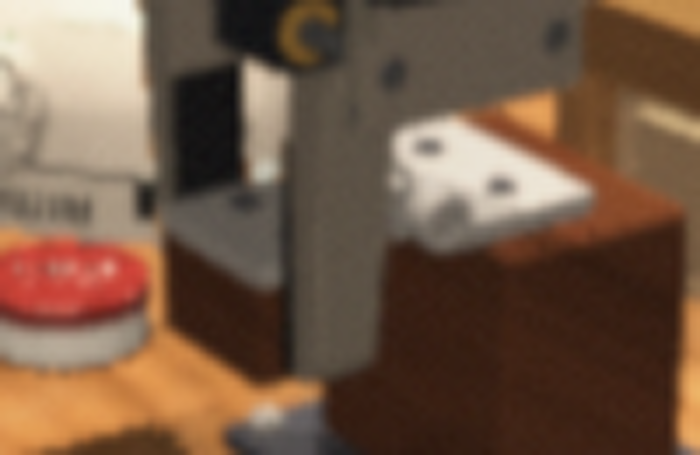

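No contact force so far, and the knuckles have entered the gaps. I'll advance to the nominal position, then feel for contact.

Request:
step_arm:
  plan:
    - [[-0.001,0,0,0],[-0.001,0,0,0],[-0.0005,0,0,0],[-0.0005,0,0,0],[-0.0005,0,0,0],[0,0,0,0],[0,0,0,0],[0,0,0,0]]

```text
time_s: 7.6
position: [0.5655, 0.0745, 0.0871]
orientation: [0.0, 0.063, 0.998, 0.0]
ft_force: [-0.1, -0.2, -1.5]
gripper_width: 0.503
gripper_force: 30.0
```

Request:
step_arm:
  plan:
    - [[-0.0005,0,0,0],[-0.0005,0,0,0],[-0.0005,0,0,0],[0,0,0,0],[0,0,0,0],[0,0,0,0],[0,0,0,0],[0,0,0,0]]

```text
time_s: 8.4
position: [0.567, 0.0743, 0.0871]
orientation: [0.0, 0.063, 0.998, 0.0]
ft_force: [0.3, -0.7, -1.9]
gripper_width: 0.499
gripper_force: 30.0
```

Request:
step_arm:
  plan:
    - [[-0.0005,0,0,0],[0,0,0,0],[-0.0005,0,0,0],[0,0,0,0],[0,0,0,0],[0,0,0,0],[0,0,0,0],[0,0,0,0]]

```text
time_s: 9.2
position: [0.5679, 0.0741, 0.0871]
orientation: [-0.0, 0.063, 0.998, -0.0]
ft_force: [0.5, -0.2, -1.6]
gripper_width: 0.5
gripper_force: 30.0
```

Request:
step_arm:
  plan:
    - [[-0.0005,0,0,0],[0,0,0,0],[0,0,0,0],[0,0,0,0],[0,0,0,0],[0,0,0,0],[0,0,0,0],[0,0,0,0]]

```text
time_s: 10.0
position: [0.5685, 0.0741, 0.0871]
orientation: [0.0, 0.063, 0.998, 0.0]
ft_force: [0.2, -0.6, -1.4]
gripper_width: 0.496
gripper_force: 30.0
```

Request:
step_arm:
  plan:
    - [[-0.0005,0,0,0],[0,0,0,0],[0,0,0,0],[0,0,0,0],[0,0,0,0],[0,0,0,0],[0,0,0,0],[0,0,0,0]]

```text
time_s: 10.8
position: [0.569, 0.074, 0.0871]
orientation: [0.0, 0.063, 0.998, 0.0]
ft_force: [0.8, 0.5, -1.2]
gripper_width: 0.501
gripper_force: 30.0
```

Request:
step_arm:
  plan:
    - [[-0.0005,0,0,0],[0,0,0,0],[0,0,0,0],[0,0,0,0],[0,0,0,0],[0,0,0,0],[0,0,0,0],[0,0,0,0]]

```text
time_s: 11.6
position: [0.5693, 0.0739, 0.087]
orientation: [-0.0, 0.063, 0.998, -0.0]
ft_force: [-2.0, -0.6, -0.8]
gripper_width: 0.498
gripper_force: 30.0
```

Request:
step_arm:
  plan:
    - [[-0.0005,0,0,0],[0,0,0,0],[0,0,0,0],[0,0,0,0],[0,0,0,0],[0,0,0,0],[0,0,0,0],[0,0,0,0]]

```text
time_s: 12.4
position: [0.5693, 0.074, 0.087]
orientation: [-0.001, 0.063, 0.998, -0.0]
ft_force: [-5.2, 0.7, 0.5]
gripper_width: 0.499
gripper_force: 30.0
```

Request:
step_arm:
  plan:
    - [[-0.0005,0,0,0],[0,0,0,0],[0,0,0,0],[0,0,0,0],[0,0,0,0],[0,0,0,0],[0,0,0,0],[0,0,0,0]]

```text
time_s: 13.2
position: [0.5694, 0.074, 0.0869]
orientation: [-0.001, 0.063, 0.998, -0.0]
ft_force: [-5.1, 0.1, 1.8]
gripper_width: 0.499
gripper_force: 30.0
```

Request:
step_arm:
  plan:
    - [[0.0007,0,0,0],[0.0007,0,0,0],[0.0007,0,0,0],[0.0007,0,0,0],[0,0,0,0],[0,0,0,0],[0,0,0,0],[0,0,0,0]]

```text
time_s: 14.0
position: [0.5679, 0.0741, 0.0872]
orientation: [0.0, 0.063, 0.998, 0.0]
ft_force: [0.6, -0.9, -0.2]
gripper_width: 0.501
gripper_force: 30.0
```

```bash
python3 - <<'E'
from station import robot,capture,calibration
import cv2,numpy as np
o=robot.get_obs();print(o["position"],o["orientation"],o["ft_force"])
w=np.ascontiguousarray(capture("wrist")[:,:,::-1]);cv2.imwrite("pics/w4.png",w)
s=capture("scene")[:,:,::-1];cv2.imwrite("pics/s4.png",s)
a=cv2.imread("pics/w2full.png")
# shift of stile features (leaf, screws; rear edge) between w2 and w4
g=lambda i:cv2.cvtColor(i,cv2.COLOR_BGR2GRAY)
for n,(x0,y0,x1,y1) in dict(leaf=(262,275,370,338),screwL=(270,298,305,330),screwR=(328,298,362,330),rear=(285,255,345,280),tips=(270,378,360,392)).items():
    t=g(a)[y0:y1,x0:x1];r=g(w)[y0-6:y1+6,x0-6:x1+6];m=cv2.matchTemplate(r,t,cv2.TM_CCOEFF_NORMED);_,v,_,l=cv2.minMaxLoc(m)
    print(n,round(v,3),l[0]-6,l[1]-6)
cv2.imwrite("pics/c4.png",np.hstack([cv2.resize(i[245:415,230:400],None,fx=2.3,fy=3.4,interpolation=cv2.INTER_CUBIC) for i in(a,w)]))
E
```

```text
[0.56787549 0.07412879 0.08715815] [2.01929014e-04 6.28045221e-02 9.98025827e-01 2.07662055e-05] [ 0.62443606 -0.93040247 -0.23850278]
leaf 0.998 0 0
screwL 0.999 0 0
screwR 0.999 0 0
rear 0.999 0 0
tips 0.138 0 0
```

View pics/c4.png

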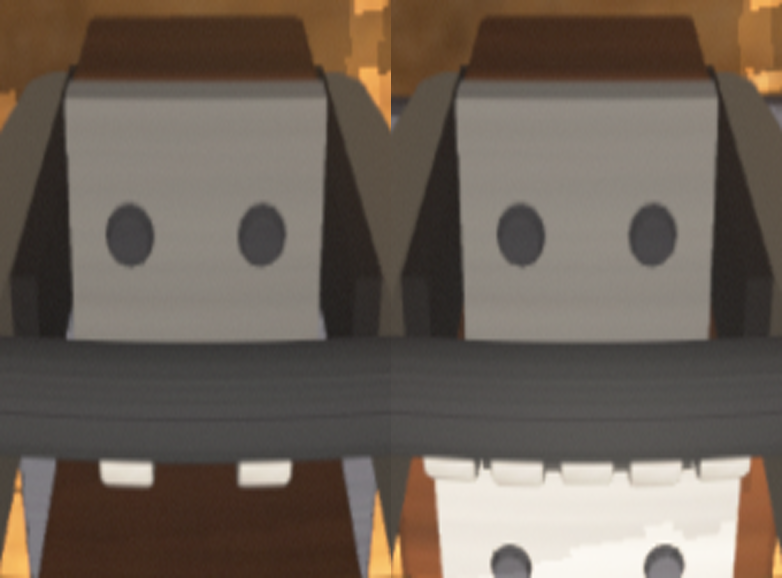

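The stile hasn't slipped in the jaws. All five knuckles sit in one row with even gaps and no contact force, so I'll hand in.

```bash
python3 -c "
from station import workorder
print(workorder.close_job())"
```

```text
the job is handed in; nothing more can be done
None
```

I handed the job in with the two-knuckle stile still gripped at 30 N in the jamb's gaps, all five knuckles lined up in the last wrist picture and almost no force on the wrist; the judge's verdict was not shown to me.

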